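# Spin-test two crank-wheel units and scrap the one that binds

## Robot

A 6-joint arm with a two-finger parallel gripper is mounted at the origin on a cart in front of the work surface, level with it; the furniture and walls round the work are solid. World frame = base frame: x ahead of the robot, y to its left, z up, the work surface at z = 0. Lengths are in mm, angles in rad, forces in N, time in s.
With the tool pointing down it reaches from about 300 to 775 mm from the base axis. Payload 14.6 kg.
Tool frame: the origin (TCP) lies between the finger pads; the fingertips stand manip.tip_reach ahead of it and the grasp point (between the pads) lies 5 mm behind it (manip.tip_reach is the distance from the TCP to the fingertips, in mm); z points along the fingers, y is the line along which they close (so a half turn about z gives the same grasp; the last joint's range is limited). The gripper opens to 94 mm and grips with 3 to 60 N. Pads are 16 mm wide; open, the fingers measure 119 mm over their backs; the gripper's body (75 mm by 177 mm) begins 78 mm behind the grasp point.
Start: joints at [-1.31, 0.3, 1.521, -0, 1.321, -0.067], TCP at [177.071, -520.706, 219.446] pointing down, gripper open.
Joint ranges: [-3.03, 3.03], [-0.79, 2.21], [0.23, 2.52], [-1.04, 4.18], [0, 3.07], [-2.55, 2.55]. Speed limits (rad/s): [2.22, 2.22, 2.57, 3.14, 3.14, 3.14].

## Interface

Orientations are given as [roll, pitch, yaw] about the fixed x, y, z axes, in that order (R = Rz(yaw) Ry(pitch) Rx(roll)).
In Python, from cell import manip gives the robot as it stands. The module is installed in compiled form; this text tells all that it offers.
- The arm moves only by the shell command python3 -m creep 'ROWS' [FORCE]. ROWS is JSON, a list of rows, each a list of 3 entries, a list of its own where there are three numbers: the opening, from -1 (shut) to 1 (fully open), then the shift along the tool's x, y, z in cm, then the turn about the tool's z in units of 5 degrees (1.0 is 5 degrees). In form: [[grip, [tx, ty, tz], roll], ...]. A call has 1 to 12 rows; each row is the pose to reach, as a shift and turn from the pose commanded when the call began, along the tool's axes at that moment; what a row does not reach only later rows make up. A row lasts 1/10 s, in which the tool goes at most 50 mm and 8.59 degrees, less where a joint would pass 70% of its speed; a pose out of reach is approached as far as the arm can. A call with a gripper value outside its range is refused whole. The fingers move at their own pace and stop on an object; FORCE is the grip in N (left out, the last holds). Time passes only in rows, so rows that repeat a pose let the fingers close. It gives the time, the measured TCP pose, the force, the opening and the grip force at its end, in the units of the state.
- manip.read_state(): the state, without advancing time (a new reading comes with each control period).
- manip.camera(name): name is "side" or "top" or "wrist"; returns the picture (480x640x3 uint8, red, green, blue); there is no depth.
- manip.camera_params(name): a dict with "fovy" (degrees; the focal length in pixels is half the picture's height over the tangent of half this angle, whatever the lens; pixels are square), "cx", "cy" (the principal point, pixels), "k1" (the pictures are not rectified: a ray, as slopes to the right and down, at radius r is drawn at 1 + k1 r^2 times it, then the intrinsics apply), "origin" and "attitude" of the camera in the world. Camera axes: x right, y down, z forward; pixel columns grow to the right and rows downward; lengths in mm; the calibration is good to about 2 mm. A picture is of the moment at which its call begins: read the wrist's pose just before it. camera_params takes no time and is no camera call; for the wrist camera it gives the pose at the moment of the call.
- manip.sign_off(): hands the job in; it is judged then, once.
The state is a dict: "clock": time; "joints": joint angles; "qd": joint speeds; "effort": joint torques, N m; "eef_pos": TCP position; "eef_rot": TCP orientation; "wrist_force": force on the tool from outside, world axes, zero at the start; "moment": the same for the moment, N m; "finger_gap": finger opening in mm; "finger_force": force on a finger pad.
Only numpy, scipy, OpenCV 4.12 (cv2) and the standard library are available. Lean on these libraries where they do the work, as an engineer would, in place of code of your own. Each camera call takes 0.05 s, during which the arm holds its last target. There are 200 camera calls.

## Task

Lift both crank-wheel units out of the grey carrier, where their cranks have no room to go round, set them down (the green mat is a good place) and push each wheel round by its yellow crank, at least a quarter turn, to feel whether it spins freely or binds. Put the unit whose wheel binds into the red scrap tray, standing flat on its base, but never before it has been spun, and leave the free-running one standing on the mat. Leave the other things on the bench where they are.

Things in the scene. Friction and masses are not known exactly. Their poses are not given: they have to be found in the camera images.
- unit_a: Crank-wheel unit, about 0.85 kg, loose: square aluminium base plate 76x76x12 mm on a rubber foot, and a black wheel 80 mm in diameter (17 to 31 mm above the underside) on an upright axle. Origin: centre of the underside, z up, x and y along the plate's edges. It stands in a carrier cell with 4 mm play to each side. Exactly one of the two like-looking units binds; spinning tells which.
- unit_b: The other crank-wheel unit, of the same shape and size; see unit_a.
- boss_a (a point): Top centre of unit_a's boss, 68 mm above its underside: an upright steel cylinder 30 mm in diameter on the wheel's axis, clear of the wheel's top from 32 mm up. It is fixed to the base, does not turn with the wheel, and is the place to carry the unit by: gripped between 36 and 68 mm from above, lifted straight up.
- boss_b (a point): The same for unit_b.
- wheel_a (a joint): Angle of unit_a's wheel, rad, no stops, anticlockwise from above. At 0 the crank points along the unit's +x. In the carrier the crank starts in a cell corner (about 0.8). After a push at 0.3 m/s a free wheel runs on by itself half a turn or more; a binding one takes about 1 N at the crank and stops dead with the push; the rubber foot keeps the plate within a few mm.
- wheel_b (a joint): The same for unit_b.
- crank_a (a point): Top centre of unit_a's crank: an upright yellow knob 15 mm in diameter fixed to the wheel, its axis 39 mm from the wheel's axis, its top 64 mm above the unit's underside. Under it lies a steel crank arm, 26 to 48 mm from the wheel's axis, 12 mm wide, top at 33 mm.
- crank_b (a point): The same for unit_b.
- carrier: Grey open plastic box with two square cells in a row along its x, 180x92x44 mm outside, walls and floor 4 mm; fixed. Origin: centre of its underside. The cells are 84x84 mm inside, centred at x = +44 and -44 mm; one unit stands in each, plate edges along the walls.
- mat: Green anti-static mat 270 (x) x 120 (y) x 2 mm, fixed; origin: centre of its underside, so its top is 2 mm up. It takes both units side by side along its x.
- scrap_tray: Red open metal tray 150x150x40 mm outside (rolled rim to 43 mm), walls and floor 4 mm, fixed. Origin: centre of its underside.
- solder_reel: Bystander: small reel of solder wire with black flanges and a yellow square label, 61x61x32 mm.
- tape: Bystander: roll of amber tape, 68x68x19 mm, lying flat.
- spare_heatsink: Bystander: black finned heatsink, 35x50x28 mm.
- iron_holder: Fixed obstacle between mat and tray: black iron stand with a soldering iron leaning towards the robot; origin at its foot. It reaches from about 100 mm before the origin (-x) to 90 mm behind, 45 mm to either side, and up to about 230 mm high. A unit is best carried round in front of both stands, or high over them.
- tip_stand: Fixed obstacle: the other iron stand, with green-handled tools and a leaning iron; same extents and height about its own origin, but reaching 110 mm behind it.

How it is judged:
By the outcome, as a careful person would: the job done as asked, in the order asked, and still so for the second after the job is handed in, with the robot touching nothing.
It also fails if it takes over 72 s, if anything falls off the work surface, if the arm or the gripper's body presses on something with over 40 N, if the wrist force passes 120 N, or if a joint passes its speed limit or range.

## Working session

There is one attempt and no reset: what is moved stays moved. The work goes in short steps, Python scripts to look and compute and a shell command to move; the robot and the scene stay as the last step left them, time stands still between calls to the robot, and variables do not carry over. Pictures are saved under pics/ and viewed, at most 10 in all, crops included, and the job is handed in when it is done.

```bash
mkdir -p pics; ls
python3 - <<'E'
from cell import manip
import cv2
print(manip.tip_reach, manip.read_state())
for n in("top","side"):
    print(manip.camera_params(n)); cv2.imwrite(f"pics/{n}0.png",manip.camera(n)[:,:,::-1])
E
```

```text
pics
14.0 {'clock': 0.0, 'joints': array([-1.30959247e+00,  3.00497673e-01,  1.52160212e+00,  8.05916293e-06,
        1.32068614e+00, -6.65637839e-02]), 'qd': array([-1.05052982e-03,  6.88271599e-04, -5.76220618e-04, -1.88228624e-03,
        3.32084397e-04, -7.15848546e-05]), 'effort': array([ 1.71060805e-03, -5.31811416e+01, -3.52743316e+01,  7.09033641e-02,
        2.43273930e-02, -7.51823836e-05]), 'eef_pos': array([ 177.01445623, -520.46983079,  218.86284138]), 'eef_rot': array([-3.14040254e+00, -8.71593259e-05,  3.27765587e-01]), 'wrist_force': array([ 0.66993539, -0.58601888, -0.53429378]), 'moment': array([ 0.05922149, -0.0024708 , -0.03864645]), 'finger_force': 0.0, 'finger_gap': 93.92084766681285}
{'fovy': 57.61798121438797, 'cx': 322.0237527506017, 'cy': 242.54276395242744, 'k1': -0.00470671452171457, 'origin': array([ 346.24912237,   -4.31786361, 1013.3065231 ]), 'attitude': array([-2.9428743 , -0.00972208, -1.54553274])}
{'fovy': 53.73351855326518, 'cx': 319.217641760088, 'cy': 235.52661215024358, 'k1': -0.12469482100137341, 'origin': array([ 307.90106828, -956.76075641,  934.72718585]), 'attitude': array([-2.27243147e+00, -2.19324251e-03, -2.33744206e-01])}
```

View pics/top0.png

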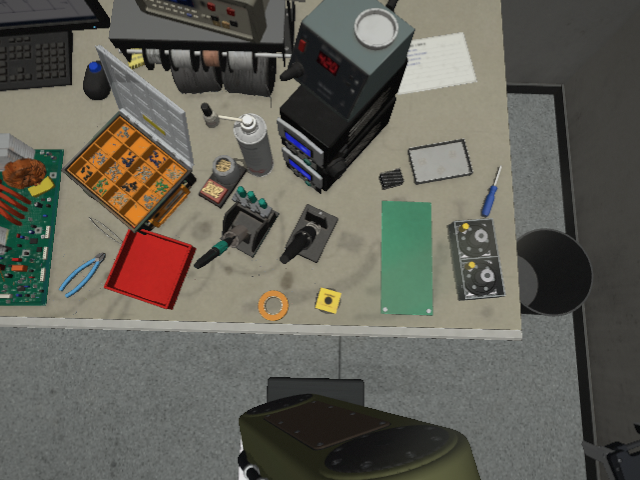

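View pics/side0.png

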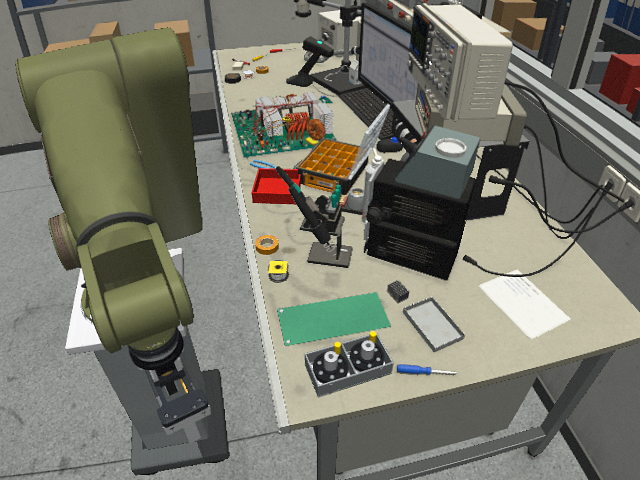

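The top view shows the carrier at (476,260), with bosses near (477,240) and (485,277) and yellow cranks near (463,238) and (470,265). The mat is centred at (406,258) and the tray at (150,268). The reel is at (328,299), the tape at (273,305), the iron holder at (310,235) and the tip stand at (245,230).

```bash
cat > h.py <<'E'
import numpy as np, cv2
from cell import manip
from scipy.spatial.transform import Rotation as R
def ray(p,u,v):
    f=240/np.tan(np.radians(p['fovy']/2)); K=np.array([[f,0,p['cx']],[0,f,p['cy']],[0,0,1]])
    s=cv2.undistortPoints(np.array([[[u,v]]],float),K,np.array([p['k1'],0,0,0,0]))[0,0]
    return p['origin'], R.from_euler('xyz',p['attitude']).apply([s[0],s[1],1])
def onplane(p,u,v,z):
    o,d=ray(p,u,v); return o+d*(z-o[2])/d[2]
def proj(p,X):
    f=240/np.tan(np.radians(p['fovy']/2)); c=R.from_euler('xyz',p['attitude']).inv().apply(np.array(X,float)-p['origin'])
    s=c[:2]/c[2]; s=s*(1+p['k1']*(s@s)); return s*f+[p['cx'],p['cy']]
def blobs(im,lo,hi,amin=8):
    m=cv2.inRange(cv2.cvtColor(im,cv2.COLOR_RGB2HSV),np.array(lo),np.array(hi))
    return [c for c in cv2.findContours(m,cv2.RETR_EXTERNAL,cv2.CHAIN_APPROX_NONE)[0] if cv2.contourArea(c)>=amin]
E
python3 - <<'E'
from h import *
p=manip.camera_params("top"); im=cv2.imread("pics/top0.png")[:,:,::-1].copy()
for nm,lo,hi,z,a in(("mat",(65,80,50),(90,255,255),2,1500),("red",(0,170,60),(6,255,255),40,1000),("yel",(22,150,130),(32,255,255),64,8)):
    for c in blobs(im,lo,hi,a):
        (cx,cy),wh,an=cv2.minAreaRect(c); M=cv2.moments(c);mu,mv=M['m10']/M['m00'],M['m01']/M['m00']
        print(nm,round(mu),round(mv),cv2.contourArea(c),onplane(p,mu,mv,z).round(), [onplane(p,*q,z)[:2].round().tolist() for q in cv2.boxPoints(((cx,cy),wh,an))] if nm!="yel" else "")
for u,v in((310,235),(245,230),(328,299),(273,305),(390,178)): print(u,v,onplane(p,u,v,10).round())
def crop(n,im,x,y,w,h,k): cv2.imwrite(n,cv2.resize(im[y:y+h,x:x+w,::-1],None,fx=k,fy=k,interpolation=cv2.INTER_CUBIC))
a=cv2.resize(im[210:310,440:520,::-1],None,fx=5,fy=5,interpolation=cv2.INTER_CUBIC)
s=cv2.imread("pics/side0.png"); b=cv2.resize(s[320:400,300:400],(500,400),interpolation=cv2.INTER_CUBIC)
b=np.vstack([b,np.zeros((100,500,3),np.uint8)])[:, :400] if 0 else cv2.copyMakeBorder(cv2.resize(b,(400,320)),0,180,0,0,cv2.BORDER_CONSTANT)
cv2.imwrite("pics/c1.png",np.hstack([a,b]))
E
```

```text
mat 406 257 5344.5 [ 520. -208.    2.] [[656.0, -151.0], [660.0, -270.0], [390.0, -263.0], [387.0, -151.0]]
mat 31 242 5345.5 [533. 675.   2.] [[387.0, 758.0], [778.0, 783.0], [765.0, 633.0], [376.0, 618.0]]
red 150 268 4594.0 [474. 375.  40.] [[428.0, 474.0], [579.0, 438.0], [525.0, 276.0], [378.0, 317.0]]
yel 328 300 393.5 [411. -24.  64.] 
yel 471 264 18.0 [ 498. -339.   64.] 
yel 465 226 22.5 [ 585. -329.   64.] 
yel 41 187 196.5 [650. 632.  64.] 
310 235 [566.  20.  10.]
245 230 [574. 173.  10.]
328 299 [417. -26.  10.]
273 305 [400.  99.  10.]
390 178 [ 712. -170.   10.]
```

View pics/c1.png

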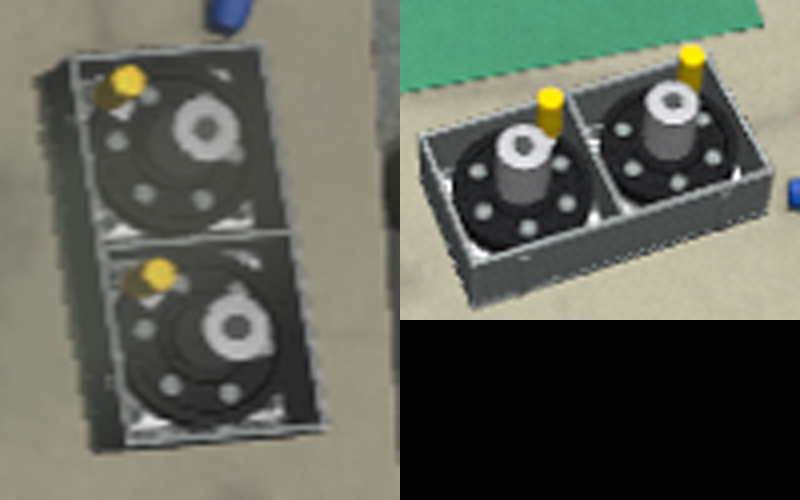

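The crop shows the boss tops, in full-image pixels, at far (481,236) and near (488,275) in the top view. In the side view they are at (368,345) and (331,356). Each crank sits in the left/up corner of its cell.

Run:
```python
from h import *
t=manip.camera_params("top");s=manip.camera_params("side")
for n,a,b,z in(("bossfar",(481.2,235.6),(367.8,345.5),72),("bossnear",(487.6,275.4),(331.2,356.5),72),("crfar",(465.6,226),(373,333.7),68),("crnear",(471.6,264.8),(337.7,344.2),68)):
    o1,d1=ray(t,*a);o2,d2=ray(s,*b)
    d1/=np.linalg.norm(d1);d2/=np.linalg.norm(d2)
    k=np.linalg.lstsq(np.c_[d1,-d2],o2-o1,rcond=None)[0]; P=o1+k[0]*d1;Q=o2+k[1]*d2
    print(n,onplane(t,*a,z).round(1),onplane(s,*b,z).round(1),((P+Q)/2).round(1),np.linalg.norm(P-Q).round(1))
for q in((72,58),(262,45),(326,430),(126,443),(105,241),(292,232)): print(onplane(t,440+q[0]/5,210+q[1]/5,44).round(1))
```

```text
bossfar [ 561.3 -361.    72. ] [ 563.6 -358.2   72. ] [ 561.7 -360.2   74.7] 2.1
bossnear [ 472.9 -370.9   72. ] [ 477.  -367.7   72. ] [ 474.4 -369.9   75.1] 3.9
crfar [ 583.2 -328.6   68. ] [ 586.5 -326.5   68. ] [ 584.3 -328.1   70. ] 3.0
crnear [ 495.9 -338.3   68. ] [ 500.2 -336.1   68. ] [ 497.6 -337.8   70.2] 4.1
[ 598.9 -311.4   44. ]
[ 607.6 -399.4   44. ]
[ 431.6 -418.8   44. ]
[ 423.5 -329.3   44. ]
[ 514.1 -323.4   44. ]
[ 520.5 -408.5   44. ]
```

```bash
cat >> h.py <<'E'
def to(*wps):
    """wps: (x,y,z,yawdeg) targets -> tool shift cm, roll units from the present pose"""
    s=manip.read_state(); r=R.from_euler('xyz',s['eef_rot']); y0=np.degrees(s['eef_rot'][2])
    print('now',s['clock'],s['eef_pos'].round(1),'yaw',round(y0,1),'j6',s['joints'][5].round(2))
    for w in wps: print(w,(r.inv().apply(np.array(w[:3])-s['eef_pos'])/10).round(2),'roll',round(-((w[3]-y0+180)%360-180)/5,2))
E
python3 -c "
from h import *
to((474.5,-369.5,200,51))"
```

```text
now 0.1 [ 177.  -520.5  219. ] yaw 18.8 j6 -0.07
(474.5, -369.5, 200, 51) [33.03 -4.72  1.9 ] roll -6.44
```

```bash
python3 -m creep '[[0.3,[8,-1,0.5],-1.6],[0.3,[16,-2.4,1],-3.2],[0.3,[24,-3.5,1.5],-4.8],[0.3,[33,-4.7,1.9],-6.4],[0.3,[33,-4.7,1.9],-6.4],[0.3,[33,-4.7,1.9],-6.4],[0.3,[33,-4.7,1.9],-6.4],[0.3,[33,-4.7,1.9],-6.4],[0.3,[33,-4.7,1.9],-6.4],[0.3,[33,-4.7,1.9],-6.4],[0.3,[33,-4.7,1.9],-6.4]]' 40
python3 - <<'E'
from h import *
to((474.5,-369.5,200,51))
p=manip.camera_params("wrist"); im=manip.camera("wrist"); print(p)
cv2.imwrite("pics/w1.png",im[:,:,::-1])
for P in((474.5,-369.5,72),(562,-360,72),(497,-338,68)): print(proj(p,P))
E
```

```text
clock: 1.2
eef_pos: [473.5, -370.7, 200.6]
eef_rot: [3.142, 0.0, 0.885]
wrist_force: [0.4, 0.2, 0.6]
finger_gap: 61.3
finger_force: 0.0
now 1.2 [ 473.5 -370.7  200.6] yaw 50.7 j6 -0.04
(474.5, -369.5, 200, 51) [0.15 0.   0.06] roll -0.06
{'fovy': 65.24566218001539, 'cx': 324.72917436136714, 'cy': 235.91768330932885, 'k1': -0.03762674478151615, 'origin': array([ 520.67749514, -313.5574118 ,  365.75351848]), 'attitude': array([ 2.88693576e+00, -1.81744333e-04, -6.87047722e-01])}
[324.39182556 231.20725482]
[404.66293718 151.72499736]
[321.12162726 182.64443344]
```

View pics/w1.png

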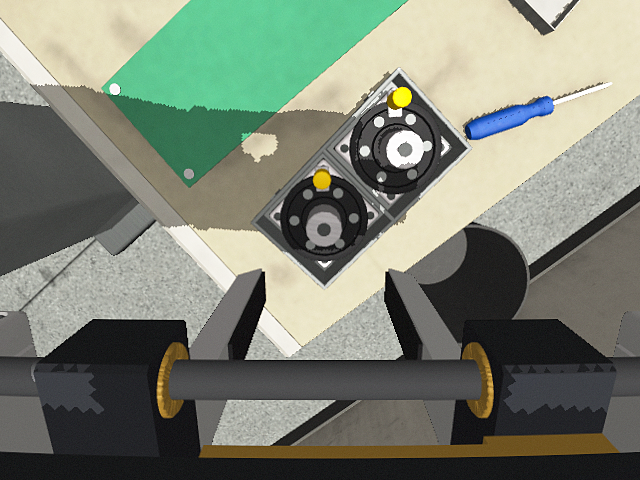

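The wrist view shows the near boss at (324.5,229.5), the far boss at (405,150), and the cranks at (321,180) and (402,97). This agrees with the estimates to about 1 mm.

```bash
python3 -c "
from h import *
p=manip.camera_params('wrist')
for u,v,z in((324.5,229.5,72),(405,150,72),(321,180,68),(402,97,68)): print(onplane(p,u,v,z).round(1))
b=onplane(p,324.5,229.5,72); to((b[0],b[1],58,51))
"
```

```text
[ 475.6 -368.4   72. ]
[ 563.1 -359.1   72. ]
[ 498.3 -336.3   68. ]
[ 585.2 -326.8   68. ]
now 1.25 [ 473.6 -370.6  200.6] yaw 50.7 j6 -0.04
(np.float64(475.55393169613706), np.float64(-368.44168629963406), 58, 51) [2.900e-01 1.000e-02 1.426e+01] roll -0.06
```

```bash
python3 -m creep '[[0.3,[0.2,0,4],0],[0.3,[0.2,0,8],0],[0.3,[0.2,0,11.5],0],[0.3,[0.2,0,13.2],0],[0.3,[0.2,0,14.2],0],[0.3,[0.2,0,14.2],0],[0.3,[0.2,0,14.2],0],[-1,[0.2,0,14.2],0],[-1,[0.2,0,14.2],0],[-1,[0.2,0,14.2],0],[-1,[0.2,0,14.2],0],[-1,[0.2,0,14.2],0]]' 40
```

```text
clock: 2.45
eef_pos: [475.3, -368.1, 58.7]
eef_rot: [-3.14, 0.0, 0.886]
wrist_force: [-4.1, 3.1, 4.8]
finger_gap: 29.3
finger_force: 40.0
```

```bash
python3 -m creep '[[-1,[0,0,-1.5],0],[-1,[0,0,-3.5],0],[-1,[0,0,-6],0],[-1,[0,0,-7.5],0],[-1,[0,0,-7.5],0],[-1,[0,0,-7.5],0]]'
python3 -c "
from h import *
to((455,-209,130,51),(455,-209,57.5,51))"
```

```text
clock: 3.05
eef_pos: [475.3, -368.2, 132.7]
eef_rot: [-3.141, -0.0, 0.886]
wrist_force: [-0.9, 0.9, -8.5]
finger_gap: 29.3
finger_force: 40.0
now 3.05 [ 475.3 -368.2  132.7] yaw 50.8 j6 -0.04
(455, -209, 130, 51) [ 11.04 -11.64   0.28] roll -0.04
(455, -209, 57.5, 51) [ 11.04 -11.63   7.53] roll -0.04
```

```bash
python3 -m creep '[[-1,[2.5,-2.6,0],0],[-1,[5,-5.3,0],0],[-1,[7.5,-8,0],0],[-1,[10,-10.6,0],0],[-1,[11,-11.6,0],0],[-1,[11,-11.6,0],0],[-1,[11,-11.6,2.5],0],[-1,[11,-11.6,5],0],[-1,[11,-11.6,6.6],0],[-1,[11,-11.6,7.2],0],[-1,[11,-11.6,7.5],0],[-1,[11,-11.6,7.5],0]]'
python3 -m creep '[[-1,[0,0,0.1],0],[-1,[0,0,0.1],0]]'
```

```text
clock: 4.25
eef_pos: [455.5, -210.3, 58.6]
eef_rot: [3.141, 0.0, 0.886]
wrist_force: [-0.2, -0.7, -8.7]
finger_gap: 29.4
finger_force: 40.0
clock: 4.45
eef_pos: [455.6, -210.1, 58.0]
eef_rot: [3.141, -0.0, 0.886]
wrist_force: [-0.2, 1.3, -8.3]
finger_gap: 29.2
finger_force: 40.0
```

Not yet in contact (wrist force is still the full weight); 1–2 mm more to go.

```bash
python3 -m creep '[[-1,[0,0,0.1],0],[-1,[0,0,0.15],0],[-1,[0,0,0.15],0]]'
```

```text
clock: 4.75
eef_pos: [455.5, -210.5, 57.1]
eef_rot: [3.14, 0.0, 0.886]
wrist_force: [-5.4, -2.1, 4.7]
finger_gap: 29.2
finger_force: 40.0
```

```bash
python3 -m creep '[[0.0,[0,0,0.1],0],[0.0,[0,0,0],0],[0.0,[0,0,0],0],[0.0,[0,0,-2.5],0],[0.0,[0,0,-5],0],[-1,[1.3,1.6,-5],0],[-1,[2.6,3.1,-5],0],[-1,[2.6,3.1,-5],0],[-1,[2.6,3.1,-5],0],[-1,[2.6,3.1,-4],0]]' 20
cat >> h.py <<'E'
def crank(cx,cy,und,tag):
    "yellow knobs near a unit centre, from top camera"
    p=manip.camera_params("top"); im=manip.camera("top"); cv2.imwrite(f"pics/{tag}.png",im[:,:,::-1])
    print(manip.read_state()['clock'])
    for c in blobs(im,(22,150,120),(34,255,255),6):
        M=cv2.moments(c); P=onplane(p,M['m10']/M['m00'],M['m01']/M['m00'],und+60); d=P[:2]-[cx,cy]
        if np.hypot(*d)<70: print('crank',P.round(1),'r',np.hypot(*d).round(1),'ang',np.degrees(np.arctan2(d[1],d[0])).round(1),'area',cv2.contourArea(c))
E
python3 -c "
from h import *
crank(455.5,-210.3,2,'t1')
p=manip.camera_params('wrist');im=manip.camera('wrist');cv2.imwrite('pics/w2.png',im[:,:,::-1])
to((455.5,-210.3,61,50.8))
"
```

```text
clock: 5.75
eef_pos: [495.7, -209.5, 96.5]
eef_rot: [3.14, -0.0, 0.886]
wrist_force: [0.5, 0.6, -0.1]
finger_gap: 10.6
finger_force: 0.0
5.8
now 5.85 [ 494.6 -209.1   94.5] yaw 50.8 j6 0.22
(455.5, -210.3, 61, 50.8) [-2.57 -2.94  3.35] roll -0.01
```

View pics/w2.png

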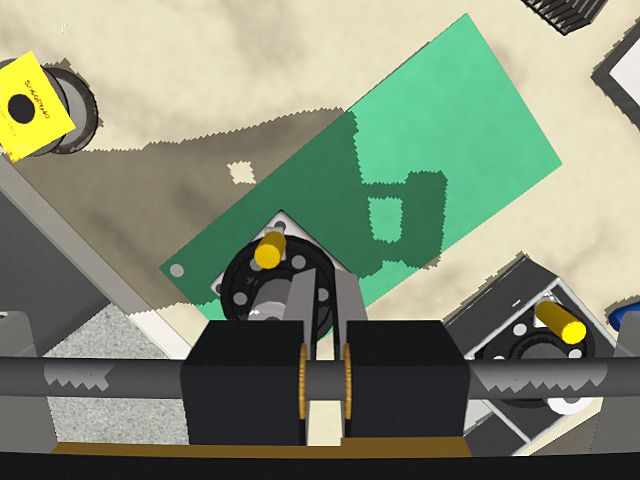

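The wrist view shows the unit flat on the mat, its knob at (267,252) and the closed fingers clear of it on the clockwise side. I'll push anticlockwise along an arc.

```bash
python3 -m creep '[[-1,[0,0.1,1.6],0],[-1,[0,0.1,3.1],0],[-1,[0,0.1,3.1],0],[-1,[0.5,-0.4,3.1],0],[-1,[1.3,-2.1,3.1],0],[-1,[0.9,-4.9,3.1],0],[-1,[-1.3,-6.7,3.1],0],[-1,[-3.6,-6.8,3.1],0],[-1,[-3.8,-6.8,0.1],0],[-1,[-3.8,-6.8,-2],0]]' 20
python3 - <<'E'
from h import *
p=manip.camera_params("wrist")
for i in range(3):
    print(manip.read_state()['clock']); im=manip.camera("wrist"); cv2.imwrite(f"pics/p{i}.png",im[:,:,::-1])
    for c in blobs(im,(22,150,90),(34,255,255),40):
        M=cv2.moments(c); u,v=M['m10']/M['m00'],M['m01']/M['m00']; P=onplane(p,u,v,60); d=P[:2]-[455.5,-210.3]
        print(round(u),round(v),P.round(),np.hypot(*d).round(),np.degrees(np.arctan2(d[1],d[0])).round())
print(manip.read_state()['eef_pos'].round(1))
E
```

```text
clock: 6.85
eef_pos: [418.9, -196.0, 118.1]
eef_rot: [3.14, -0.0, 0.885]
wrist_force: [0.5, -0.1, -0.4]
finger_gap: 0.5
finger_force: 0.0
6.85
345 271 [ 425. -210.   60.] 31.0 179.0
630 246 [ 576. -313.   60.] 158.0 -40.0
142 46 [420. -36.  60.] 178.0 101.0
6.9
341 268 [ 424. -207.   60.] 32.0 173.0
627 246 [ 574. -311.   60.] 155.0 -40.0
143 47 [420. -37.  60.] 177.0 102.0
6.95
341 269 [ 424. -207.   60.] 32.0 174.0
627 247 [ 574. -312.   60.] 156.0 -41.0
141 47 [419. -36.  60.] 178.0 102.0
[ 419.6 -195.8  117.5]
```

```bash
python3 -c "
from h import *
to((563.2,-359.2,125,51),(563.2,-359.2,58.5,51))"
```

```text
now 7.0 [ 419.6 -195.8  117.5] yaw 50.8 j6 0.17
(563.2, -359.2, 125, 51) [-3.58 21.45 -0.68] roll -0.04
(563.2, -359.2, 58.5, 51) [-3.58 21.43  5.97] roll -0.04
```

```bash
python3 -m creep '[[-1,[-0.8,4.5,-0.7],0],[0.3,[-1.6,9,-0.7],0],[0.3,[-2.3,13.5,-0.7],0],[0.3,[-3,18,-0.7],0],[0.3,[-3.6,21.4,-0.7],0],[0.3,[-3.6,21.4,-0.7],0],[0.3,[-3.6,21.4,-0.7],0]]' 40
python3 - <<'E'
from h import *
to((563.2,-359.2,58.5,51))
crank(455.5,-210.3,2,'t2')
p=manip.camera_params("wrist"); im=manip.camera("wrist"); cv2.imwrite("pics/w3.png",im[:,:,::-1])
print(proj(p,(563.1,-359.1,72)))
g=cv2.cvtColor(im,cv2.COLOR_RGB2GRAY); u,v=proj(p,(563.1,-359.1,72)).astype(int)
print([c.round(1) for c in (cv2.HoughCircles(cv2.medianBlur(g,3)[max(v-80,0):v+80,u-80:u+80],cv2.HOUGH_GRADIENT,1,20,param1=120,param2=18,minRadius=12,maxRadius=35)[0][:4]+[u-80,max(v-80,0),0])])
E
```

```text
clock: 7.7
eef_pos: [561.7, -358.4, 121.2]
eef_rot: [-3.139, 0.0, 0.886]
wrist_force: [-0.6, 0.4, 0.7]
finger_gap: 45.0
finger_force: 0.0
now 7.7 [ 561.7 -358.4  121.2] yaw 50.8 j6 0.06
(563.2, -359.2, 58.5, 51) [0.03 0.19 6.27] roll -0.04
7.75
crank [ 415.5 -219.8   62. ] r 41.1 ang -166.6 area 15.5
[327.54397257 264.67239614]
[array([327.5, 262.5,  23. ]), array([288.5, 233.5,  26.6]), array([322.5, 199.5,  12.5]), array([346.5, 207.5,  23. ])]
```

```bash
python3 -m creep '[[0.3,[0,0.1,2.5],0],[0.3,[0,0.1,4.5],0],[0.3,[0,0.1,5.9],0],[0.3,[0,0.1,6.3],0],[0.3,[0,0.1,6.3],0],[-1,[0,0.1,6.3],0],[-1,[0,0.1,6.3],0],[-1,[0,0.1,6.3],0],[-1,[0,0.1,6.3],0]]' 40
python3 -m creep '[[-1,[0,0,-1.5],0],[-1,[0,0,-3.5],0],[-1,[0,0,-6],0],[-1,[0,0,-7.5],0],[-1,[0,0,-7.5],0],[-1,[0,0,-7.5],0]]'
python3 -c "
from h import *
crank(455.5,-210.3,2,'t3')
to((585,-209,130,51))"
```

```text
clock: 8.7
eef_pos: [563.0, -359.7, 60.4]
eef_rot: [3.141, -0.0, 0.886]
wrist_force: [-0.5, 0.6, 0.3]
finger_gap: 32.3
finger_force: 0.0
clock: 9.3
eef_pos: [562.5, -359.3, 134.0]
eef_rot: [-3.14, 0.0, 0.886]
wrist_force: [-0.0, 0.8, -9.1]
finger_gap: 28.9
finger_force: 40.0
9.35
crank [ 415.5 -219.8   62. ] r 41.1 ang -166.6 area 15.5
now 9.35 [ 562.3 -359.2  133.4] yaw 50.8 j6 0.06
(585, -209, 130, 51) [13.07 -7.74  0.36] roll -0.04
```

```bash
python3 -m creep '[[-1,[4,-2.4,0],0],[-1,[8,-4.8,0],0],[-1,[12,-7.1,0],0],[-1,[13.1,-7.7,0],0],[-1,[13.1,-7.7,0],0],[-1,[13.1,-7.7,2.5],0],[-1,[13.1,-7.7,5],0],[-1,[13.1,-7.7,6.4],0],[-1,[13.1,-7.7,6.7],0],[-1,[13.1,-7.7,6.7],0]]'
python3 -m creep '[[-1,[0,0,0.15],0],[-1,[0,0,0.3],0],[-1,[0,0,0.4],0],[-1,[0,0,0.4],0]]'
```

```text
clock: 10.35
eef_pos: [586.0, -210.0, 67.9]
eef_rot: [-3.141, 0.0, 0.886]
wrist_force: [-0.3, -1.0, -7.5]
finger_gap: 28.9
finger_force: 40.0
clock: 10.75
eef_pos: [586.1, -209.4, 64.1]
eef_rot: [3.141, -0.0, 0.886]
wrist_force: [-0.4, -1.0, -9.5]
finger_gap: 29.0
finger_force: 40.0
```

```bash
python3 -m creep '[[-1,[0,0,0.1],0],[-1,[0,0,0.2],0],[-1,[0,0,0.3],0],[-1,[0,0,0.3],0]]'
python3 -m creep '[[-1,[0,0,0.1],0],[-1,[0,0,0.1],0]]'
```

```text
clock: 11.15
eef_pos: [586.3, -210.5, 62.8]
eef_rot: [3.139, 0.001, 0.886]
wrist_force: [-8.0, -4.6, 8.6]
finger_gap: 29.4
finger_force: 40.0
clock: 11.35
eef_pos: [586.6, -210.8, 62.3]
eef_rot: [3.138, 0.0, 0.886]
wrist_force: [-7.2, -5.5, 10.4]
finger_gap: 29.7
finger_force: 40.0
```

```bash
python3 -m creep '[[0.0,[0,0,-0.1],0],[0.0,[0,0,-0.1],0],[0.0,[0,0,-0.1],0],[0.0,[0,0,-2.5],0],[0.0,[0,0,-4.5],0],[-1,[1.3,1.6,-4.5],0],[-1,[2.6,3.1,-4.5],0],[-1,[2.6,3.1,-4.5],0],[-1,[2.6,3.1,-4],0],[-1,[2.6,3.1,-3.5],0],[-1,[2.6,3.1,-3.5],0]]' 20
python3 -c "
from h import *
im=manip.camera('wrist');cv2.imwrite('pics/w4.png',im[:,:,::-1])
to((586.3,-210.5,63,50.8))
"
```

```text
clock: 12.45
eef_pos: [625.6, -208.8, 93.8]
eef_rot: [-3.14, 0.001, 0.886]
wrist_force: [-0.5, 0.5, -0.5]
finger_gap: 2.5
finger_force: 0.0
now 12.5 [ 625.9 -208.9   94.4] yaw 50.8 j6 0.31
(586.3, -210.5, 63, 50.8) [-2.63 -2.96  3.14] roll -0.01
```

View pics/w4.png

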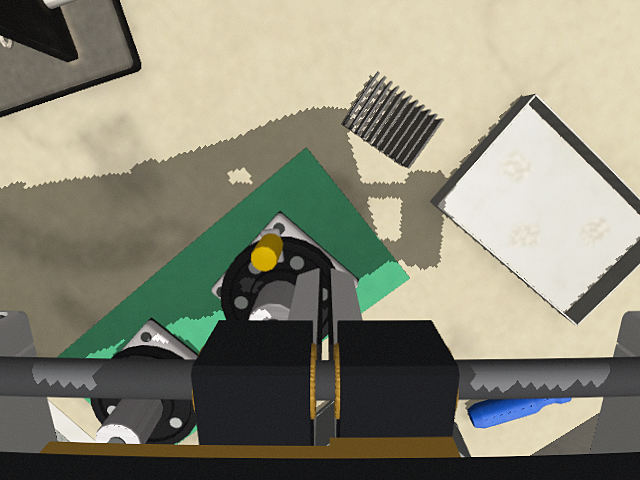

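This view matches the first unit's geometry, with the knob at (265,250) and the unit flat on the mat, so I'll use the same push.

```bash
python3 -m creep '[[-1,[0,0.1,1.6],0],[-1,[0,0.1,3.1],0],[-1,[0,0.1,3.1],0],[-1,[0.5,-0.4,3.1],0],[-1,[1.3,-2.1,3.1],0],[-1,[0.9,-4.9,3.1],0],[-1,[-1.3,-6.7,3.1],0],[-1,[-3.6,-6.8,3.1],0],[-1,[-3.8,-6.8,0.1],0],[-1,[-3.8,-6.8,-2],0]]' 20
python3 - <<'E'
from h import *
p=manip.camera_params("wrist")
for i in range(4):
    im=manip.camera("wrist"); cv2.imwrite(f"pics/q{i}.png",im[:,:,::-1])
    for c in blobs(im,(22,150,90),(34,255,255),40):
        M=cv2.moments(c); u,v=M['m10']/M['m00'],M['m01']/M['m00']; P=onplane(p,u,v,60); d=P[:2]-[586.3,-210.5]
        print(i,round(u),round(v),P.round(),np.hypot(*d).round(),np.degrees(np.arctan2(d[1],d[0])).round())
crank(586.3,-210.5,2,'t4'); crank(455.5,-210.3,2,'t4')
to((586.3,-210.5,63,50.8))
E
```

```text
clock: 13.5
eef_pos: [549.7, -195.5, 116.9]
eef_rot: [3.14, -0.0, 0.886]
wrist_force: [0.3, 0.9, 0.3]
finger_gap: 0.5
finger_force: 0.0
0 192 405 [ 410. -219.   60.] 176.0 -177.0
0 423 285 [ 588. -248.   60.] 37.0 -87.0
0 22 182 [440. -41.  60.] 224.0 131.0
1 192 404 [ 411. -218.   60.] 176.0 -177.0
1 430 272 [ 596. -243.   60.] 34.0 -73.0
1 23 183 [440. -42.  60.] 223.0 131.0
2 191 405 [ 410. -219.   60.] 177.0 -177.0
2 438 261 [ 605. -240.   60.] 35.0 -58.0
2 22 183 [439. -41.  60.] 224.0 131.0
3 192 406 [ 410. -219.   60.] 177.0 -177.0
3 444 248 [ 612. -236.   60.] 37.0 -44.0
3 22 183 [439. -41.  60.] 224.0 131.0
13.75
13.8
now 13.8 [ 549.5 -194.9  114. ] yaw 50.8 j6 0.28
(586.3, -210.5, 63, 50.8) [1.12 3.85 5.09] roll -0.0
```

The unit on the far half of the mat (586,-210) keeps spinning: its angle went −87, −73, −58, −44° in successive frames. The near one stopped at −167° with the push and stayed there, so the near one binds. I'll fetch it with yaw 13°, so the fingers close across the crank direction.

```bash
python3 -c "
from h import *
to((455.5,-210.3,125,13))"
```

```text
now 13.8 [ 549.5 -194.9  114. ] yaw 50.8 j6 0.28
(455.5, -210.3, 125, 13) [-7.14 -6.31 -1.09] roll 7.56
```

```bash
python3 -m creep '[[-1,[-2.5,-2.1,-1.5],1.6],[-1,[-5,-4.2,-1.5],3.2],[0.3,[-7.1,-6.3,-1.5],4.8],[0.3,[-7.1,-6.3,-1.5],6.4],[0.3,[-7.1,-6.3,-1.5],7.6],[0.3,[-7.1,-6.3,-1.5],7.6],[0.3,[-7.1,-6.3,-1.5],7.6],[0.3,[-7.1,-6.3,-1.5],7.6]]' 45
python3 - <<'E'
from h import *
to((455.5,-210.3,57.5,13))
p=manip.camera_params("wrist"); im=manip.camera("wrist"); cv2.imwrite("pics/w5.png",im[:,:,::-1])
u,v=proj(p,(455.5,-210.3,70)).astype(int); print(u,v)
g=cv2.medianBlur(cv2.cvtColor(im,cv2.COLOR_RGB2GRAY),3)[max(v-60,0):v+60,u-60:u+60]
for c in cv2.HoughCircles(g,cv2.HOUGH_GRADIENT,1,15,param1=120,param2=18,minRadius=12,maxRadius=35)[0][:5]:
    a,b=c[0]+u-60,c[1]+max(v-60,0); print(a,b,c[2],onplane(p,a,b,70).round(1))
crank(455.5,-210.3,2,'t5'); crank(586.3,-210.5,2,'t5')
E
```

```text
clock: 14.6
eef_pos: [456.1, -210.3, 129.5]
eef_rot: [-3.141, 0.001, 0.226]
wrist_force: [-0.1, 0.1, 0.1]
finger_gap: 45.0
finger_force: 0.0
now 14.6 [ 456.1 -210.3  129.5] yaw 12.9 j6 0.84
(455.5, -210.3, 57.5, 13) [-0.05 -0.01  7.2 ] roll -0.01
325 260
326.5 260.5 21.8 [ 455.8 -211.    70. ]
14.7
14.75
crank [ 609.4 -183.7   62. ] r 35.4 ang 49.3 area 22.5
```

View pics/w5.png

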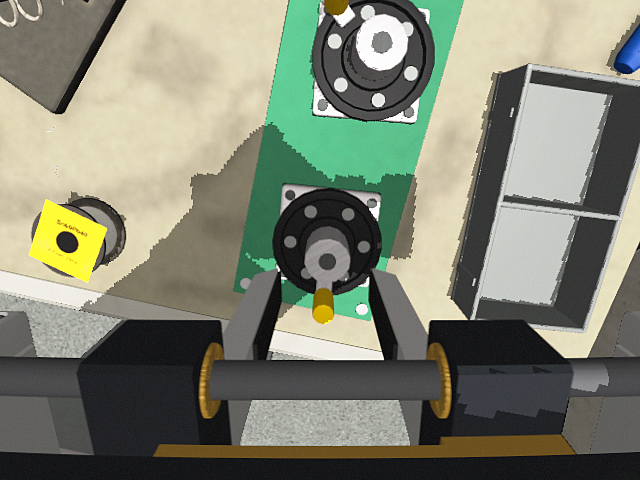

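The wrist view shows the boss at (326,260), right where expected. The knob is at (323,305) and the fingers straddle the boss clear of it.

```bash
python3 -m creep '[[0.3,[0,0,2.5],0],[0.3,[0,0,5],0],[0.3,[0,0,6.7],0],[0.3,[0,0,7.1],0],[0.3,[0,0,7.1],0],[-1,[0,0,7.1],0],[-1,[0,0,7.1],0],[-1,[0,0,7.1],0],[-1,[0,0,7.1],0],[-1,[0,0,7.1],0],[-1,[0,0,7.1],0]]' 45
python3 -m creep '[[-1,[0,0,-1.5],0],[-1,[0,0,-4.5],0],[-1,[0,0,-8.5],0],[-1,[0,0,-12],0],[-1,[0,0,-14.5],0],[-1,[0,0,-14.5],0],[-1,[0,0,-14.5],0]]'
python3 -c "
from h import *
to((350,-200,205,13),(345,0,205,13),(350,200,205,13),(480,378,205,13))"
```

```text
clock: 15.85
eef_pos: [456.6, -211.1, 59.5]
eef_rot: [3.14, -0.001, 0.223]
wrist_force: [1.2, -4.4, 2.4]
finger_gap: 29.1
finger_force: 45.0
clock: 16.55
eef_pos: [455.4, -210.0, 202.2]
eef_rot: [-3.14, 0.002, 0.223]
wrist_force: [-0.7, -0.0, -9.8]
finger_gap: 29.4
finger_force: 45.0
now 16.55 [ 455.4 -210.   202.2] yaw 12.8 j6 0.84
(350, -200, 205, 13) [-10.06  -3.31  -0.25] roll -0.04
(345, 0, 205, 13) [ -6.12 -22.93  -0.23] roll -0.04
(350, 200, 205, 13) [ -1.21 -42.32  -0.2 ] roll -0.04
(480, 378, 205, 13) [ 15.41 -56.8   -0.2 ] roll -0.04
```

```bash
python3 -m creep '[[-1,[-3.5,-1,0],0],[-1,[-7,-2.3,0],0],[-1,[-10,-3.3,0],0],[-1,[-9.3,-6.8,0],0],[-1,[-8.6,-10.3,0],0],[-1,[-7.9,-13.8,0],0],[-1,[-7.2,-17.3,0],0],[-1,[-6.6,-20.5,0],0],[-1,[-6.1,-23,0],0],[-1,[-5.2,-26.5,0],0],[-1,[-4.3,-30,0],0],[-1,[-3.4,-33.5,0],0]]'
python3 -c "
from h import *
to((350,200,205,13),(480,378,205,13))"
```

```text
clock: 17.75
eef_pos: [347.6, 110.0, 201.9]
eef_rot: [-3.141, 0.003, 0.223]
wrist_force: [1.4, 0.3, -9.3]
finger_gap: 28.8
finger_force: 44.9
now 17.75 [347.6 110.  201.9] yaw 12.8 j6 1.55
(350, 200, 205, 13) [ 2.22 -8.73 -0.31] roll -0.05
(480, 378, 205, 13) [ 18.83 -23.21  -0.37] roll -0.05
```

```bash
python3 -m creep '[[-1,[0.8,-3,0],0],[-1,[1.6,-6,0],0],[-1,[2.6,-9,0],0],[-1,[5.2,-11.5,0],0],[-1,[8,-14,0],0],[-1,[11,-16.5,0],0],[-1,[14,-19,0],0],[-1,[17,-21.5,0],0],[-1,[18.8,-23.2,0],0],[-1,[18.8,-23.2,0],0],[-1,[18.8,-23.2,0],0]]'
python3 - <<'E'
from h import *
to((480,378,205,13))
p=manip.camera_params("wrist"); im=manip.camera("wrist"); cv2.imwrite("pics/w6.png",im[:,:,::-1])
t=manip.camera_params("top"); j=cv2.imread("pics/top0.png")[:,:,::-1].copy()
for n,q,m in(("w",p,im),("t",t,j)):
    c=max(blobs(m,(0,150,40),(8,255,255),500),key=cv2.contourArea); h=cv2.convexHull(c); a=cv2.approxPolyDP(h,0.04*cv2.arcLength(h,True),True)[:,0]
    P=[onplane(q,*x,43)[:2].round() for x in a]; print(n,a.tolist(),[x.tolist() for x in P],np.mean(P,0))
E
```

```text
clock: 18.85
eef_pos: [480.0, 376.1, 200.7]
eef_rot: [3.14, 0.005, 0.223]
wrist_force: [-0.7, -0.4, -8.3]
finger_gap: 29.2
finger_force: 45.0
now 18.85 [480.  376.1 200.7] yaw 12.8 j6 1.95
(480, 378, 205, 13) [ 0.04 -0.18 -0.43] roll -0.04
w [[435, 192], [394, 256], [206, 253], [279, 109]] [[529.0, 289.0], [465.0, 309.0], [430.0, 475.0], [566.0, 434.0]] [497.5  376.75]
t [[129, 229], [195, 248], [172, 308], [104, 287]] [[561.0, 431.0], [521.0, 277.0], [386.0, 317.0], [428.0, 471.0]] [474. 374.]
```

View pics/w6.png

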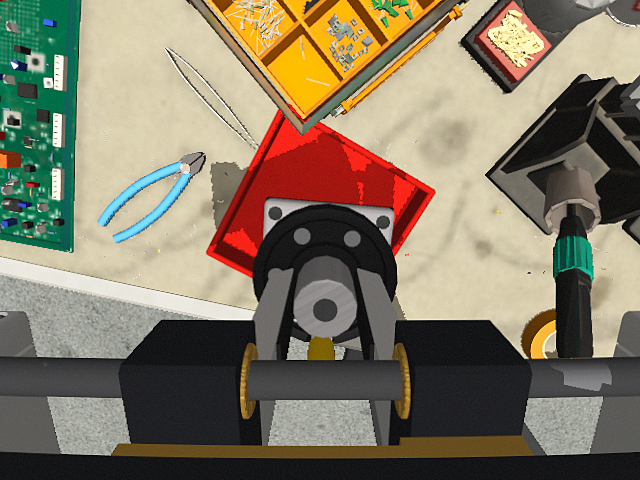

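The wrist view shows the tray around the hanging unit, with opposite rim corners at (208,252) and (435,190). That puts the tray centre near (479,381). The organiser touches only the far corner, well clear of the gripper.

```bash
python3 -m creep '[[-1,[-0.2,-0.3,3],0],[-1,[-0.2,-0.3,6.5],0],[-1,[-0.2,-0.3,10],0],[-1,[-0.2,-0.3,12.3],0],[-1,[-0.2,-0.3,13.2],0],[-1,[-0.2,-0.3,13.4],0],[-1,[-0.2,-0.3,13.4],0]]'
python3 -m creep '[[-1,[0,0,0.1],0],[-1,[0,0,0.2],0],[-1,[0,0,0.3],0],[-1,[0,0,0.3],0]]'
```

```text
clock: 19.6
eef_pos: [478.5, 379.1, 70.9]
eef_rot: [-3.141, -0.001, 0.223]
wrist_force: [0.2, 0.7, -7.4]
finger_gap: 29.2
finger_force: 45.0
clock: 20.0
eef_pos: [478.3, 379.0, 67.1]
eef_rot: [-3.141, -0.0, 0.223]
wrist_force: [0.7, 0.5, -9.2]
finger_gap: 29.1
finger_force: 45.0
```

```bash
python3 -m creep '[[-1,[0,0,0.1],0],[-1,[0,0,0.25],0],[-1,[0,0,0.4],0],[-1,[0,0,0.5],0],[-1,[0,0,0.5],0]]'
python3 -m creep '[[-1,[0,0,0.1],0],[-1,[0,0,0.1],0]]'
```

```text
clock: 20.5
eef_pos: [478.3, 379.1, 62.1]
eef_rot: [-3.142, -0.0, 0.223]
wrist_force: [-0.3, 0.2, -6.4]
finger_gap: 29.3
finger_force: 45.0
clock: 20.7
eef_pos: [478.3, 379.2, 62.0]
eef_rot: [-3.141, -0.001, 0.223]
wrist_force: [-4.6, -2.4, 4.7]
finger_gap: 28.9
finger_force: 45.0
```

Contact. Release, rise straight up, and check.

```bash
python3 -m creep '[[0.2,[0,0,0],0],[0.2,[0,0,0],0],[0.2,[0,0,0],0],[0.2,[0,0,-2],0],[0.2,[0,0,-6],0],[0.2,[0,0,-10],0],[0.2,[0,0,-14],0],[0.2,[-4,0,-16],0],[0.2,[-8,0,-16],0],[0.2,[-8,0,-16],0]]'
python3 - <<'E'
from h import *
a=manip.camera("wrist"); b=manip.camera("top"); cv2.imwrite("pics/t6.png",b[:,:,::-1])
A=cv2.resize(a,(400,300)); B=cv2.resize(b[170:320,340:540],(400,300),interpolation=cv2.INTER_CUBIC)
C=cv2.resize(b[210:330,90:250],(400,300)); D=cv2.resize(manip.camera("side"),(400,300))
cv2.imwrite("pics/fin.png",np.vstack([np.hstack([A,B]),np.hstack([C,D])])[:,:,::-1])
crank(586.3,-210.5,2,'t7'); print(manip.read_state()['wrist_force'])
E
```

```text
clock: 21.7
eef_pos: [397.3, 360.8, 221.8]
eef_rot: [-3.141, -0.001, 0.225]
wrist_force: [-0.1, 0.3, -0.1]
finger_gap: 56.2
finger_force: 0.0
21.9
crank [ 609.4 -183.7   62. ] r 35.4 ang 49.3 area 22.5
[ 0.02815671 -0.00193167 -0.29688897]
```

View pics/fin.png

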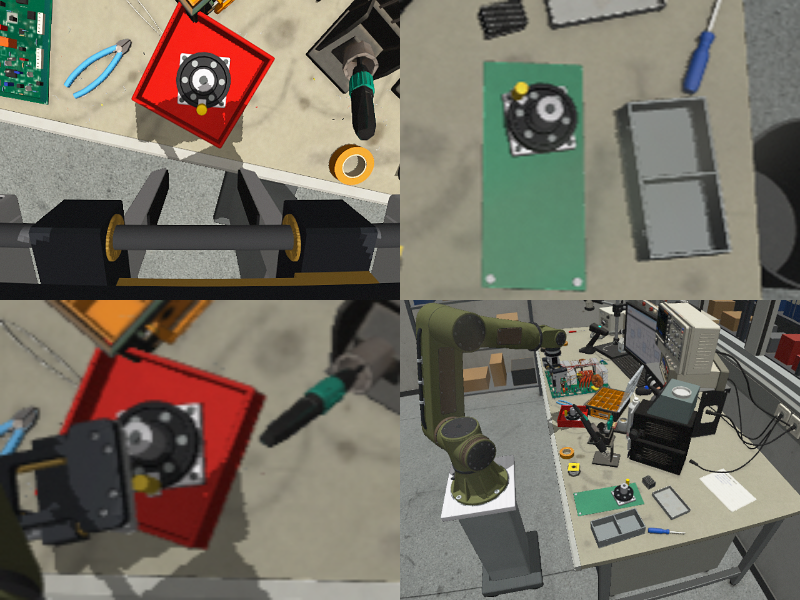

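The final picture shows the binding unit flat in the tray, the free one upright on the mat, the carrier empty, and the bystanders where they were.

```bash
python3 -c "
from cell import manip
print(manip.sign_off())"
```

```text
the job is handed in; nothing more can be done
None
```

I spun both units on the mat, put the one that binds flat in the red scrap tray, left the free-running one standing on the mat, and handed the job in at about 22 s on the robot's clock.

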